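Put the balance weights back in their case

TASK

Put the three brass balance weights, the ones with a knob on top, back in their wooden case: each upright on the floor of its own well, the largest weight in the largest well, the middle one in the middle-sized well and the smallest in the smallest. The plain brass bushes with a hole through them are not weights: leave them standing where they are.

Things in the scene. Friction and masses are not known exactly. Their poses are not given: they have to be found in the camera images.
- weight_large_mid (a point): Largest of three brass balance weights: an upright round body with a round knob on top, 44 mm across, body 34 mm tall, knob 20 mm across, 56 mm tall in all; about 0.45 kg. Origin at its centre, 28 mm above its underside; the knob (16 mm tall straight side) is centred 20 mm above the origin. Lift and set it down by the knob, so that the fingers stay above the case. z axis up when upright.
- weight_medium_mid (a point): Middle of three brass balance weights: an upright round body with a round knob on top, 32 mm across, body 30 mm tall, knob 17 mm across, 50 mm tall in all; about 0.22 kg. Origin at its centre, 25 mm above its underside; the knob (14 mm tall) is centred 18 mm above the origin. Lift and set it down by the knob, so that the fingers stay above the case. z axis up when upright.
- weight_small_mid (a point): Smallest of three brass balance weights: an upright round body with a round knob on top, 22 mm across, body 26 mm tall, knob 14 mm across, 44 mm tall in all; about 0.10 kg. Origin at its centre, 22 mm above its underside; the knob (12 mm tall) is centred 16 mm above the origin. Lift and set it down by the knob, so that the fingers stay above the case. z axis up when upright.
- well_large (a point): Centre of the floor of the largest round well, 60 mm across and 7 mm deep, with grey felt on its floor, for the largest weight. The well is in a pale wooden insert 84 mm square; the three inserts lie side by side, 90 mm from well to well, in any order, in one shallow fixed wooden case (102 x 284 mm, rim 20 mm above the worktop, level with the inserts' tops). The floor is 13 mm above the worktop. z up; y runs along the row of wells, x across it.
- well_medium (a point): Centre of the floor of the middle round well, 48 mm across and 7 mm deep, with grey felt on its floor, for the middle weight. The well is in a pale wooden insert 84 mm square; the three inserts lie side by side, 90 mm from well to well, in any order, in one shallow fixed wooden case (102 x 284 mm, rim 20 mm above the worktop, level with the inserts' tops). The floor is 13 mm above the worktop. z up; y runs along the row of wells, x across it.
- well_small (a point): Centre of the floor of the smallest round well, 38 mm across and 7 mm deep, with grey felt on its floor, for the smallest weight. The well is in a pale wooden insert 84 mm square; the three inserts lie side by side, 90 mm from well to well, in any order, in one shallow fixed wooden case (102 x 284 mm, rim 20 mm above the worktop, level with the inserts' tops). The floor is 13 mm above the worktop. z up; y runs along the row of wells, x across it.
- bush_wide_mid (a point): Plain brass bush: a round tube standing on end with a bore right through and no knob, 42 mm across, 36 mm tall, bore 26 mm; not a weight. Origin at its centre, 18 mm above its underside. z up.
- bush_tall_mid (a point): Plain brass bush: a round tube standing on end with a bore right through and no knob, 30 mm across, 46 mm tall, bore 18 mm; not a weight. Origin at its centre, 23 mm above its underside. z up.
- bush_slim_mid (a point): Plain brass bush: a round tube standing on end with a bore right through and no knob, 22 mm across, 34 mm tall, bore 13 mm; not a weight. Origin at its centre, 17 mm above its underside. z up.
- case: The fixed shallow wooden case, 102 x 284 x 20 mm, origin under its centre, y along the row of wells. Round the work: a cooler 0.35 m tall stands behind, from x = 0.57 back between y = -0.20 and 0.10; a tall machine fills the left from y = 0.44; the front strip, x under 0.5, is clear above the weights. Tools lying among the weights are under 9 mm high; jars and tins stand beyond x = 0.64.
Mind the look-alikes: they are no part of the job. What is shaped like the part that bears weight_small_mid but green, orange or white is not meant.

How it is judged:
By the outcome, as a careful person would: the job done as asked, in the order asked, and still so for the second after the job is handed in, with the robot touching nothing.
It also fails if it takes over 93 s, if anything falls off the work surface, if the arm or the gripper's body presses on something with over 40 N, if the wrist force passes 120 N, or if a joint passes its speed limit or range.

ROBOT

A 6-joint arm with a two-finger parallel gripper is mounted at the origin on a cart in front of the work surface, level with it; the furniture and walls round the work are solid. World frame = base frame: x ahead of the robot, y to its left, z up, the work surface at z = 0. Lengths are in m, angles in rad, forces in N, time in s.
With the tool pointing down it reaches from about 0.35 to 0.775 m from the base axis. Payload 7.3 kg.
Tool frame: the origin (TCP) lies at the very end of the fingers, on their centre line; the grasp point (between the pads) lies 19 mm behind it; z points along the fingers, y is the direction in which the jaws open and shut (so a half turn about z gives the same grasp; the last joint's range is limited). The gripper opens to 92 mm and grips with 3 to 60 N. Pads are 19 mm wide; open, the fingers measure 130 mm over their backs; the gripper's body (75 mm by 190 mm) begins 47 mm behind the grasp point.
Start: joints at [-1.372, 0.342, 1.524, -0, 1.275, -0.146], TCP at [0.177, -0.494, 0.227] pointing down, gripper open.
Joint ranges: [-2.53, 2.53], [-0.77, 2.02], [0.04, 2.7], [-1, 4.14], [0.28, 2.66], [-3.11, 3.11]. Speed limits (rad/s): [2.57, 2.57, 3.14, 3.14, 3.14, 3.14].

INTERFACE

Orientations are given as [roll, pitch, yaw] about the fixed x, y, z axes, in that order (R = Rz(yaw) Ry(pitch) Rx(roll)).
In Python, from cell import observe, read_camera, camera_info, hand_in gives the robot as it stands.
- The arm moves only by the tool jog_arm, never from a script. Its argument "rows" is one flat list of numbers, 5 for each row, row after row: the finger opening in mm, from 0 to 91.8, then the shift along the tool's x, y, z in mm, then the turn about the tool's z in degrees. In form: [gripper, tx, ty, tz, roll, gripper, tx, ty, tz, roll, ...]. A call has 1 to 20 rows; each row shifts and turns the commanded pose from where the row before left it, along the tool's axes as they then stand; what a row does not reach is not made up. A row lasts 1/10 s, in which the tool goes at most 50 mm and 8.59 degrees, less where a joint would pass 70% of its speed; a pose out of reach is approached as far as the arm can. A call with a gripper value outside its range is refused whole. The fingers move at their own pace and stop on an object; "grip_force" is the grip in N (left out, the last holds). Time passes only in rows, so rows that do not move let the fingers close. It gives the time, the measured TCP pose, the force and the opening at its end, in the units of the state.
- observe(): the state, without advancing time (a new reading comes with each control period).
- read_camera(name): name is "side" or "top" or "wrist"; returns (picture, depth): 384x512x3 uint8, red, green, blue; 384x512 float32, m along the optical axis (not along the pixel's ray), 0 where there is no reading.
- camera_info(name): a dict with "fx", "fy", "cx", "cy" (pixels), "extrinsics" (4x4, takes a point from camera to world coordinates); the wrist camera has in their place "tool_from_camera" (4x4, takes a point from camera to tool coordinates, whose origin is the TCP and whose axes are the flange's). Camera axes: x right, y up, looking along -z (the intrinsics and any distortion apply to the point x, -y, -z); pixel columns grow to the right and rows downward; lengths in m; the calibration is good to about 2 mm. A picture is of the moment at which its call begins: read the wrist's pose just before it. camera_info takes no time and is no camera call.
- hand_in(): hands the job in, once; it reports no verdict.
The state is a dict: "time": time; "qpos": joint angles; "qvel": joint speeds; "joint_efforts": joint torques, N m; "tool_pos": TCP position; "tool_rot": TCP orientation; "contact_force": force on the tool from outside, world axes, zero at the start; "torque": the same for the moment, N m; "opening": finger opening in m.
Only numpy, scipy, OpenCV 4.12 (cv2) and the standard library are available. Lean on these libraries where they do the work, as an engineer would, in place of code of your own. Each camera call takes 0.05 s, during which the arm holds its last target. There are 200 camera calls.

## Working session

There is one attempt and no reset: what is moved stays moved. The work goes in short steps, Python scripts to look and compute and a tool call to move; the robot and the scene stay as the last step left them, time stands still between calls to the robot, and variables do not carry over. Pictures are saved under pics/ and viewed, about 12 in all and at most 16, crops included, and the job is handed in when it is done.

Besides the shell and the picture viewer there is one more tool, called after "Emit:" as name(argument=value, ...) on one line, values as JSON. jog_arm: Moves the arm, as the interface text tells. Its arguments: {"type":"object","properties":{"rows":{"type":"array","items":{"type":"number"}},"grip_force":{"type":"number"}},"required":["rows"]}

```bash
mkdir -p pics; cat > h.py <<'E'
import numpy as np,cv2
from cell import observe,read_camera,camera_info
def snap(name,fn=None):
    s=observe();rgb,d=read_camera(name)
    if fn: cv2.imwrite('pics/'+fn,rgb[:,:,::-1])
    return s,rgb,d
E
python3 - <<'E'
from h import *
for n in('top','side'):
    s,r,d=snap(n,n+'0.png');np.savez(n+'0.npz',r=r,d=d);print({k:np.round(v,3).tolist() if not isinstance(v,str) else v for k,v in camera_info(n).items()})
print(camera_info('wrist'));print(s)
E
```

```text
{'fx': 496.735, 'fy': 496.735, 'cx': 253.157, 'cy': 188.698, 'extrinsics': [[-0.028, 0.994, -0.108, 0.404], [-1.0, -0.028, 0.006, -0.024], [0.003, 0.109, 0.994, 1.416], [0.0, 0.0, 0.0, 1.0]]}
{'fx': 346.598, 'fy': 346.598, 'cx': 256.526, 'cy': 192.838, 'extrinsics': [[0.94, 0.24, -0.242, 0.286], [-0.341, 0.628, -0.7, -0.717], [-0.016, 0.74, 0.672, 0.717], [0.0, 0.0, 0.0, 1.0]]}
{'fx': 304.0325556910812, 'fy': 304.0325556910812, 'cx': 252.84873389554866, 'cy': 188.38316743695611, 'tool_from_camera': array([[ 6.64014686e-04,  9.60207701e-01,  2.79286107e-01,
         7.47732978e-02],
       [ 9.99999531e-01, -4.40540697e-04, -8.62928010e-04,
        -2.94730456e-04],
       [-7.05553224e-04,  2.79286549e-01, -9.60207543e-01,
        -1.59276030e-01],
       [ 0.00000000e+00,  0.00000000e+00,  0.00000000e+00,
         1.00000000e+00]])}
{'time': 0.05, 'qpos': array([-1.37200008e+00,  3.42702777e-01,  1.52503039e+00,  1.82371810e-05,
        1.27543361e+00, -1.46014413e-01]), 'qvel': array([-0.00011434,  0.00154923, -0.00203541, -0.00056601, -0.00128572,
        0.00121538]), 'joint_efforts': array([ 2.70846620e-03, -4.32418084e+01, -2.44997299e+01,  7.19962595e-02,
        5.23145939e-02, -4.93496486e-05]), 'tool_pos': array([ 0.17739416, -0.49367115,  0.22605067]), 'tool_rot': array([-3.14003782e+00, -2.46282231e-04,  3.44805142e-01]), 'contact_force': array([-0.01722245,  0.03847868,  0.11884284]), 'torque': array([-0.01358682, -0.02513974,  0.07809825]), 'opening': 0.09165521249438512}
```

View pics/top0.png

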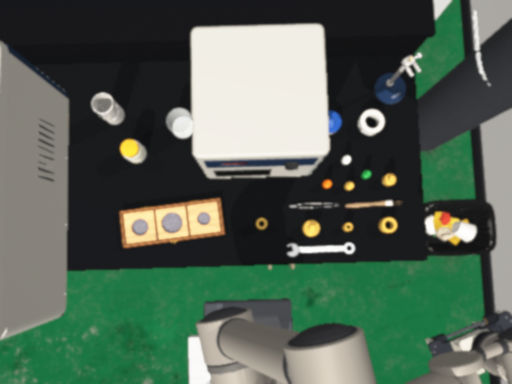

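View pics/side0.png

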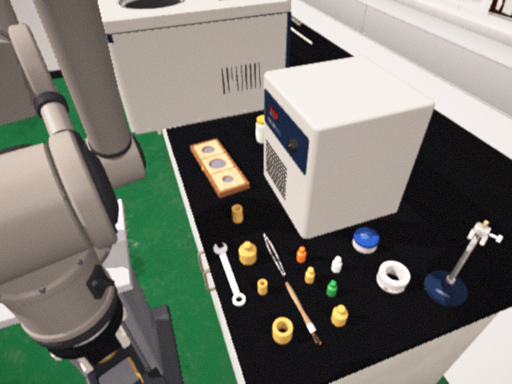

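Top view: candidates are the large weight (311,228), medium (389,180), and small brass (349,186). The look-alikes are orange (327,184), green (366,174), white (346,160), and bushes at (262,223), (348,227), (388,225). The wells are at x 120–223, y 200–245. Next I'll measure these and check them in a close crop.

```bash
cat >> h.py <<'E'
def ext(n,s=None):
    c=camera_info(n)
    if n!='wrist': return c,np.array(c['extrinsics'])
    from scipy.spatial.transform import Rotation as R
    T=np.eye(4);T[:3,:3]=R.from_euler('xyz',s['tool_rot']).as_matrix();T[:3,3]=s['tool_pos']
    return c,T@c['tool_from_camera']
def ray(c,T,u,v,z):
    d=T[:3,:3]@np.array([(u-c['cx'])/c['fx'],-(v-c['cy'])/c['fy'],-1]);o=T[:3,3]
    return (o+d*(z-o[2])/d[2])[:2]
def cloud(c,T,d):
    v,u=np.mgrid[:384,:512]
    P=np.stack([(u-c['cx'])/c['fx']*d,-(v-c['cy'])/c['fy']*d,-d],-1)
    return P@T[:3,:3].T+T[:3,3]
def blobs(r,lo,hi,amin=15):
    m=cv2.inRange(cv2.cvtColor(r,cv2.COLOR_RGB2HSV),lo,hi)
    n,l,st,ce=cv2.connectedComponentsWithStats(m)
    return [(l==i,st[i],ce[i]) for i in range(1,n) if st[i,4]>=amin]
E
python3 - <<'E'
from h import *
for n in('top','side'):
    f=np.load(n+'0.npz');r,d=f['r'],f['d'];c,T=ext(n);P=cloud(c,T,d)
    print(n)
    for m,st,ce in blobs(r,(15,90,90),(35,255,255)):
        p=P[m];p=p[p[:,2]<.1]
        if len(p)<8: continue
        top=p[p[:,2]>np.percentile(p[:,2],60)]
        print(st.tolist(),ce.round(1),p.mean(0).round(3),'zmax',p[:,2].max().round(3),top.mean(0).round(3))
f=np.load('top0.npz');c,T=ext('top')
r=f['r'];hsv=cv2.cvtColor(r,cv2.COLOR_RGB2HSV)
for m,st,ce in blobs(r[195:250,110:230],(0,0,60),(179,60,200),30):
    ce=ce+[110,195];print('well',st,ce,ray(c,T,*ce,.013))
a=cv2.resize(r[150:260,230:430],None,fx=3,fy=3,interpolation=cv2.INTER_CUBIC)
b=np.load('side0.npz')['r'][195:355,190:390];b=cv2.resize(b,None,fx=1.6,fy=1.6,interpolation=cv2.INTER_CUBIC)
o=np.zeros((a.shape[0]+b.shape[0],a.shape[1],3),np.uint8);o[:a.shape[0]]=a;o[a.shape[0]:,:b.shape[1]]=b
cv2.imwrite('pics/crop1.png',o[:,:,::-1])
E
```

```text
top
[119, 138, 20, 19, 304] [128.7 147.4] [0.673 0.305 0.078] zmax 0.098 [0.67  0.299 0.093]
[382, 173, 15, 14, 168] [389.  179.5] [ 0.571 -0.417  0.024] zmax 0.056 [ 0.573 -0.417  0.041]
[325, 181, 6, 7, 29] [327.3 184.1] [ 0.562 -0.24   0.034] zmax 0.048 [ 0.564 -0.241  0.044]
[344, 181, 11, 10, 89] [349.  185.6] [ 0.558 -0.304  0.02 ] zmax 0.052 [ 0.557 -0.303  0.038]
[122, 201, 99, 43, 1172] [170.9 224.6] [0.462 0.201 0.017] zmax 0.031 [0.462 0.2   0.023]
[345, 201, 39, 7, 184] [364.2 204.1] [ 0.505 -0.348  0.004] zmax 0.013 [ 0.506 -0.351  0.007]
[433, 211, 37, 20, 262] [445.4 220.9] [ 0.468 -0.782 -0.522] zmax -0.451 [ 0.459 -0.768 -0.5  ]
[256, 217, 12, 13, 106] [261.2 223. ] [ 0.459 -0.052  0.027] zmax 0.052 [ 0.458 -0.053  0.047]
[378, 216, 20, 18, 258] [387.9 224.8] [ 0.444 -0.408  0.02 ] zmax 0.042 [ 0.445 -0.407  0.036]
[302, 220, 19, 18, 270] [310.9 228.1] [ 0.44 -0.19  0.03] zmax 0.063 [ 0.442 -0.19   0.045]
[342, 222, 12, 10, 96] [347.7 226.7] [ 0.442 -0.295  0.016] zmax 0.039 [ 0.442 -0.294  0.033]
[448, 236, 13, 10, 80] [454.4 240.1] [ 0.392 -0.821 -0.544] zmax -0.44
[... 848 characters left out ...]
278, 11, 18, 167] [262.  286.3] [ 0.44  -0.295  0.017] zmax 0.035 [ 0.44  -0.296  0.031]
[287, 284, 6, 8, 17] [289.  287.5] [ 0.501 -0.312  0.004] zmax 0.006 [ 0.502 -0.316  0.005]
[296, 302, 15, 22, 54] [303.3 313.9] [ 0.504 -0.384  0.004] zmax 0.008 [ 0.505 -0.389  0.006]
[331, 304, 18, 23, 314] [339.1 315.4] [ 0.568 -0.423  0.024] zmax 0.05 [ 0.569 -0.422  0.039]
[272, 316, 22, 29, 492] [282.  329.9] [ 0.442 -0.409  0.021] zmax 0.038 [ 0.443 -0.408  0.034]
well [ 52  18  20  20 302] [171.57284768 222.37086093] [0.46811172 0.20006452]
well [ 88  18  12  11 107] [203.44859813 218.01869159] [0.47784854 0.11004446]
well [ 23  24  15  16 180] [139.68888889 226.66111111] [0.45857189 0.28990067]
```

View pics/crop1.png

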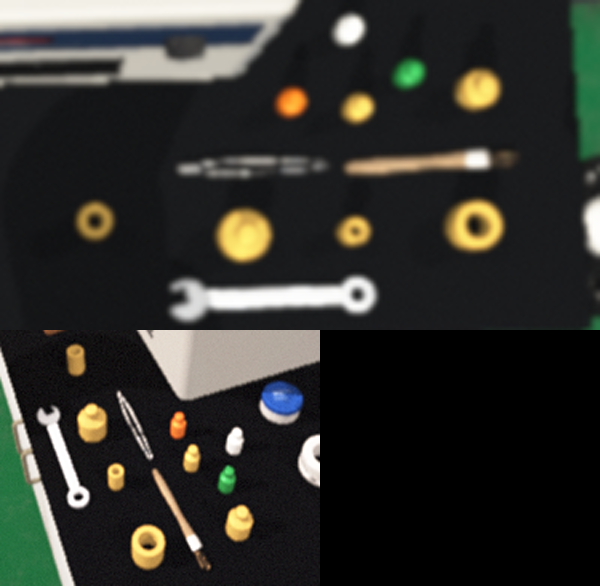

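The crop confirms the choice. The knobbed brass pieces are large (311,228), medium (389,180) and small (349,186). The bushes show bores and the other knobbed pieces are green, orange or white. The middle well is the large one, left (y=.29) is medium and right (y=.11) is small. Next I move above the large weight for a wrist look.

Emit:
jog_arm(rows=[91, 39, -22, 3, 0, 91, 39, -22, 3, 0, 91, 39, -22, 3, 0, 91, 39, -22, 3, 0, 91, 39, -22, 3, 0, 91, 39, -22, 3, 0, 91, 39, -22, 3, 0, 91, 39, -22, 3, 0, 91, 39, -22, 3, 0, 50, 0, 0, 0, -7.8, 50, 0, 0, 0, -7.8, 50, 0, 0, 0, -7.8, 50, 0, 0, 0, -7.8, 50, 0, 0, 0, -7.8, 50, 0, 0, 0, -7.8, 50, 0, 0, 0, -7.8, 50, 0, 0, 0, -7.8, 50, 0, 0, 0, -7.8, 50, 0, 0, 0, 0], grip_force=25)

```text
time: 2.0
tool_pos: [0.4407, -0.189, 0.1994]
tool_rot: [-3.141, -0.0, 1.571]
contact_force: [0.4, 0.6, 0.7]
opening: 0.0504
```

```bash
cat >> h.py <<'E'
def to(s,xyz,yaw=None):
    y=s['tool_rot'][2];D=np.array(xyz)-s['tool_pos']
    print('tool shift mm',np.round([1000*(D[0]*np.cos(y)+D[1]*np.sin(y)),1000*(D[0]*np.sin(y)-D[1]*np.cos(y)),-1000*D[2]],1),'roll deg',None if yaw is None else round(np.degrees(y)-yaw,1))
def wlook(fn,ztop,zlo):
    s,r,d=snap('wrist',fn);c,T=ext('wrist',s);P=cloud(c,T,d)
    print('pose',s['tool_pos'].round(4),s['tool_rot'].round(3),'t',round(s['time'],2),'open',round(s['opening'],4),'F',s['contact_force'].round(1))
    for m,st,ce in blobs(r,(12,70,60),(38,255,255),80):
        p=P[m];k=m.copy();k[m]=(p[:,2]>zlo)&(p[:,2]<ztop+.012)
        if k.sum()<20: continue
        # knob top: rim-fit of pixels near the top height
        t=k&(P[:,:,2]>ztop-.006)
        if t.sum()<10: print(st.tolist(),'zmax',p[:,2].max().round(3),P[k].mean(0).round(3));continue
        (u,v),rad=cv2.minEnclosingCircle(np.argwhere(t)[:,::-1].astype(np.float32))
        print(st.tolist(),'n',t.sum(),'px',round(u),round(v),'rad mm',round(rad/c['fx']*1000*d[t].mean(),1),'ctr',ray(c,T,u,v,ztop).round(4),'mean',P[t].mean(0).round(4))
    return s,r,d,c,T,P
E
python3 - <<'E'
from h import *
s,*_=wlook('w1.png',.056,.03);to(s,(.441,-.191,.15),90)
E
```

```text
pose [ 0.4407 -0.189   0.1994] [-3.141 -0.     1.571] t 2.0 open 0.0504 F [0.4 0.6 0.7]
[254, 14, 33, 42, 1018] zmax 0.359 [ 0.455 -0.053  0.045]
[232, 149, 42, 45, 1447] n 292 px 252 178 rad mm 10.0 ctr [ 0.4392 -0.1903] mean [ 0.4394 -0.1903  0.0566]
[344, 200, 27, 26, 471] zmax 0.359 [ 0.562 -0.241  0.041]
[244, 238, 20, 21, 363] zmax 0.359 [ 0.44  -0.288  0.034]
tool shift mm [-2.   0.3 49.4] roll deg 0.0
```

View pics/w1.png

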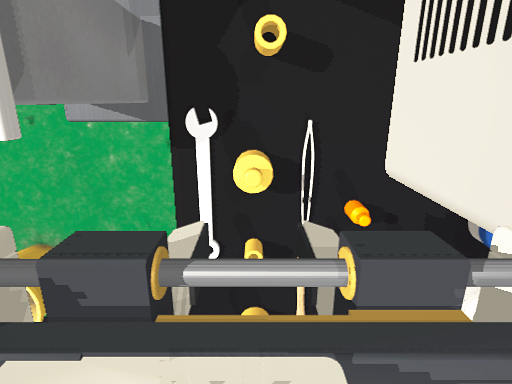

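The wrist view shows the large weight's knob at (252,178), 10 mm radius, at (.4392,-.1903). Descending to grasp it.

Emit:
jog_arm(rows=[50, -1.3, -1.5, 30, 0, 50, 0, 0, 30, 0, 50, 0, 0, 30, 0, 50, 0, 0, 30, 0, 50, 0, 0, 20, 0, 50, 0, 0, 14, 0, 50, 0, 0, 7, 0, 50, 0, 0, 0, 0, 35, 0, 0, 0, 0, 18, 0, 0, 0, 0, 10, 0, 0, 0, 0, 10, 0, 0, 0, 0, 10, 0, 0, 0, 0, 10, 0, 0, 0, 0], grip_force=30)

```text
time: 3.45
tool_pos: [0.4399, -0.1906, 0.0391]
tool_rot: [3.14, 0.001, 1.57]
contact_force: [1.0, -0.1, 2.4]
opening: 0.0188
```

Emit:
jog_arm(rows=[10, 0, 0, -10, 0, 10, 0, 0, -25, 0, 10, 0, 0, -35, 0, 10, 20, 0, -30, 0, 10, 40, 0, 0, 0, 10, 40, 0, 0, 0, 10, 40, 0, 0, 0, 10, 40, 0, 0, 0, 10, 40, 0, 0, 0, 10, 40, 0, 0, 0, 10, 40, 5, 0, 0, 10, 40, 10, 0, 0, 10, 30, 10, 0, 0, 10, 20, 3, 0, 0, 10, 0, 0, 0, 0, 10, 0, 0, 0, 0])

```text
time: 5.05
tool_pos: [0.4668, 0.1994, 0.1384]
tool_rot: [-3.14, 0.001, 1.571]
contact_force: [0.4, -0.1, -3.3]
opening: 0.0192
```

```bash
python3 - <<'E'
from h import *
s,r,d,c,T,P=wlook('w2.png',.16,.1)
z=P[:,:,2];
for m,st,ce in blobs(r,(0,0,40),(179,60,210),400):
    zz=np.median(z[m]);
    if .005<zz<.02: print('felt',st,ce.round(0),P[m].mean(0).round(4),'bbox ctr',ray(c,T,st[0]+st[2]/2-.5,st[1]+st[3]/2-.5,.013))
to(s,(.468,.200,.051))
E
```

```text
pose [0.4668 0.1994 0.1384] [-3.140e+00  1.000e-03  1.571e+00] t 5.05 open 0.0192 F [ 0.4 -0.1 -3.3]
[175, 10, 136, 249, 21248] n 774 px 253 249 rad mm 9.9 ctr [0.4664 0.2031] mean [0.4663 0.2019 0.1562]
felt [ 217   56   53   56 2312] [243.  83.] [0.4573 0.2885 0.0165] bbox ctr [0.45722924 0.28855129]
felt [ 224  153   60   44 1811] [254. 173.] [0.4668 0.2079 0.0164] bbox ctr [0.46667862 0.20567252]
tool shift mm [ 0.6  1.2 87.4] roll deg None
```

View pics/w2.png

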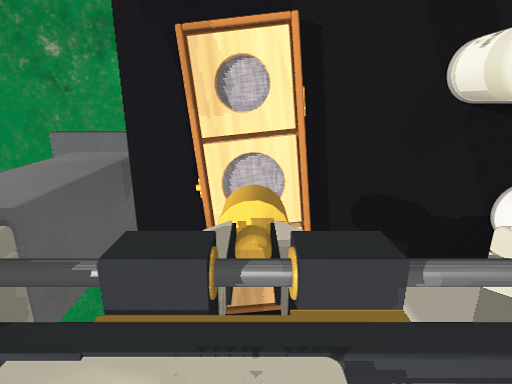

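The large weight hangs upright at (252,220) over the middle well, and the medium well is at (243,83) → (.457,.2885). Lowering and releasing.

Emit:
jog_arm(rows=[10, 0, 0, 25, 0, 10, 0, 0, 25, 0, 10, 0, 0, 18, 0, 10, 0, 0, 10, 0, 10, 0, 0, 5, 0, 10, 0, 0, 2.5, 0, 10, 0, 0, 0, 0, 10, 0, 0, 0, 0, 24, 0, 0, 0, 0, 28, 0, 0, 0, 0, 36, 0, 0, 0, 0, 44, 0, 0, 0, 0, 44, 0, 0, 0, 0])

```text
time: 6.4
tool_pos: [0.4678, 0.1996, 0.0534]
tool_rot: [3.141, -0.0, 1.57]
contact_force: [0.5, 1.0, 0.5]
opening: 0.043
```

Emit:
jog_arm(rows=[44, 0, 0, -40, 0, 44, 0, -10, -40, 0, 44, 0, -15, -40, 0, 44, -30, -13, -30, 0, 44, -45, 0, 0, 0, 44, -45, 0, 0, 0, 44, -45, 0, 0, 0, 44, -45, 0, 0, 0, 44, -45, 0, 0, 0, 44, -45, 0, 0, 0, 44, -45, 0, 0, 0, 44, -45, 0, 0, 0, 44, -45, 0, 0, 0, 44, -45, 0, 0, 0, 44, -45, 0, 0, 0, 44, -45, 0, 0, 0, 44, -45, 0, 0, 0, 44, 0, 40, 0, 0, 44, 0, 40, 0, 0, 44, 0, 45, 0, 0])

```text
time: 8.4
tool_pos: [0.5547, -0.4164, 0.2032]
tool_rot: [-3.141, -0.0, 1.568]
contact_force: [1.4, -0.9, 1.1]
opening: 0.0442
```

Emit:
jog_arm(rows=[44, 0, 6, 0, 0, 44, 0, 0, 0, 0])

```text
time: 8.6
tool_pos: [0.5611, -0.4149, 0.2019]
tool_rot: [-3.14, -0.001, 1.572]
contact_force: [-0.7, -0.1, -0.3]
opening: 0.0444
```

```bash
python3 - <<'E'
from h import *
s,*_=wlook('w3.png',.050,.03);to(s,(.570,-.419,.034),90)
E
```

```text
pose [ 0.5611 -0.4149  0.2019] [-3.140e+00 -1.000e-03  1.572e+00] t 8.6 open 0.0444 F [-0.7 -0.1 -0.3]
[246, 0, 22, 16, 276] zmax 0.041 [ 0.564 -0.249  0.033]
[121, 40, 33, 29, 689] zmax 0.361 [ 0.441 -0.295  0.035]
[239, 53, 22, 26, 441] n 125 px 250 63 rad mm 6.8 ctr [ 0.557  -0.3057] mean [ 0.5566 -0.3052  0.0453]
[125, 141, 48, 43, 1412] zmax 0.361 [ 0.443 -0.407  0.037]
[248, 156, 30, 33, 782] n 202 px 262 178 rad mm 8.6 ctr [ 0.5705 -0.4186] mean [ 0.5704 -0.4186  0.0505]
tool shift mm [ -4.2   8.9 167.9] roll deg 0.1
```

View pics/w3.png

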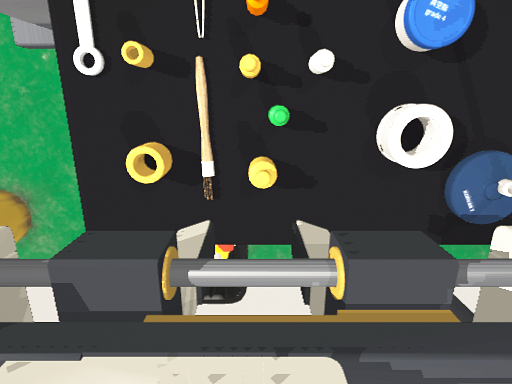

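Medium knob is at (262,178) → (.5705,-.4186) and small is at (250,63) → (.557,-.3055); there is room around the medium.

Emit:
jog_arm(rows=[44, -3.7, 9.4, 20, 0, 44, 0, 0, 35, 0, 44, 0, 0, 35, 0, 44, 0, 0, 35, 0, 44, 0, 0, 20, 0, 44, 0, 0, 14, 0, 44, 0, 0, 8, 0, 44, 0, 0, 0, 0, 30, 0, 0, 0, 0, 16, 0, 0, 0, 0, 8, 0, 0, 0, 0, 8, 0, 0, 0, 0, 8, 0, 0, 0, 0, 8, 0, 0, 0, 0], grip_force=25)

```text
time: 10.05
tool_pos: [0.57, -0.4195, 0.0369]
tool_rot: [3.141, 0.001, 1.57]
contact_force: [0.7, -0.5, 3.9]
opening: 0.016
```

Emit:
jog_arm(rows=[8, 0, 0, -10, 0, 8, 0, 0, -25, 0, 8, 0, 0, -40, 0, 8, 0, -20, -40, 0, 8, 0, -40, -35, 0, 8, 0, -40, 0, 0, 8, 0, -40, 0, 0, 8, 44, 0, 0, 0, 8, 44, 0, 0, 0, 8, 44, 0, 0, 0, 8, 44, 0, 0, 0, 8, 44, 0, 0, 0, 8, 44, 0, 0, 0, 8, 44, 0, 0, 0, 8, 44, 0, 0, 0, 8, 44, 0, 0, 0, 8, 44, 0, 0, 0, 8, 44, 0, 0, 0, 8, 44, 0, 0, 0, 8, 44, 0, 0, 0])

```text
time: 12.05
tool_pos: [0.4319, 0.1546, 0.1846]
tool_rot: [3.141, 0.0, 1.57]
contact_force: [1.1, -1.4, -0.7]
opening: 0.0163
```

Emit:
jog_arm(rows=[8, 44, 5, 0, 0, 8, 44, 10, 0, 0, 8, 30, 10, 0, 0, 8, 18, 2, 0, 0, 8, 0, 0, 0, 0, 8, 0, 0, 0, 0])

```text
time: 12.65
tool_pos: [0.459, 0.2885, 0.1839]
tool_rot: [-3.141, 0.001, 1.571]
contact_force: [-0.6, 0.1, -1.2]
opening: 0.016
```

```bash
python3 - <<'E'
from h import *
s,r,d,c,T,P=wlook('w4.png',.203,.1)
to(s,(.4575,.289,.051))
E
```

```text
pose [0.459  0.2885 0.1839] [-3.141e+00  1.000e-03  1.571e+00] t 12.65 open 0.016 F [-0.6  0.1 -1.2]
[199, 118, 105, 141, 9124] n 591 px 253 246 rad mm 8.6 ctr [0.4586 0.2928] mean [0.4584 0.2896 0.1984]
tool shift mm [  0.5  -1.5 132.9] roll deg None
```

View pics/w4.png

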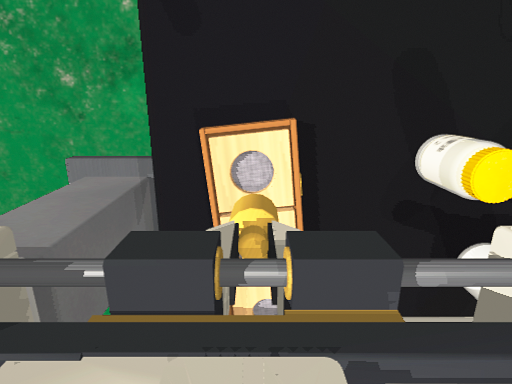

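The medium weight hangs upright at (253,225) with its well at (252,171), clear. Lowering.

Emit:
jog_arm(rows=[8, 0.5, -1.5, 35, 0, 8, 0, 0, 35, 0, 8, 0, 0, 30, 0, 8, 0, 0, 18, 0, 8, 0, 0, 9, 0, 8, 0, 0, 4, 0, 8, 0, 0, 2, 0, 8, 0, 0, 0, 0, 8, 0, 0, 0, 0, 20, 0, 0, 0, 0, 25, 0, 0, 0, 0, 32, 0, 0, 0, 0, 40, 0, 0, 0, 0, 40, 0, 0, 0, 0])

```text
time: 14.1
tool_pos: [0.4581, 0.2894, 0.0512]
tool_rot: [3.141, 0.0, 1.57]
contact_force: [0.1, -0.0, -0.0]
opening: 0.0392
```

Emit:
jog_arm(rows=[40, 0, 0, -40, 0, 40, 0, -8, -40, 0, 40, 0, -10, -40, 0, 40, -30, -10, -28, 0, 40, -45, 0, 0, 0, 40, -45, 0, 0, 0, 40, -45, 0, 0, 0, 40, -45, 0, 0, 0, 40, -45, 0, 0, 0, 40, -45, 0, 0, 0, 40, -45, 0, 0, 0, 40, -45, 0, 0, 0, 40, -45, 0, 0, 0, 40, -45, 0, 0, 0, 40, -45, 0, 0, 0, 40, -45, 0, 0, 0, 40, -45, 0, 0, 0, 40, -45, 0, 0, 0])

```text
time: 15.9
tool_pos: [0.4291, -0.3725, 0.1992]
tool_rot: [3.141, 0.0, 1.57]
contact_force: [0.3, 0.7, 1.4]
opening: 0.04
```

Emit:
jog_arm(rows=[40, 0, 0, 0, 8, 40, 0, 0, 0, 8, 40, 0, 0, 0, 8, 40, 0, 0, 0, 8, 40, 0, 0, 0, 8, 40, 0, 0, 0, 8, 40, 0, 0, 0, 8, 40, 0, 0, 0, 8, 40, 0, 0, 0, 8, 40, 0, 0, 0, 8, 40, 0, 0, 0, 8, 40, 0, 0, 0, 8, 40, 0, 0, 0, 8, 40, 0, 0, 0, 8, 40, 0, 0, 0, 8, 40, 0, 0, 0, 8, 40, 0, 0, 0, 8, 40, 0, 0, 0, 8, 40, 0, 0, 0, 8, 40, 0, 0, 0, 8])

```text
time: 17.9
tool_pos: [0.4295, -0.3706, 0.1991]
tool_rot: [3.141, 0.0, -1.228]
contact_force: [-1.1, 0.3, 0.3]
opening: 0.0397
```

```bash
python3 - <<'E'
from h import *
s=observe();print(s['qpos'].round(2));to(s,(.557,-.3055,.2),-70)
E
```

```text
[-0.85  0.44  1.45 -0.    1.25  1.95]
tool shift mm [ -18.4 -142.    -0.9] roll deg -0.4
```

Emit:
jog_arm(rows=[34, -3.7, -35, 0, 0, 34, -3.7, -35, 0, 0, 34, -3.7, -35, 0, 0, 34, -3.7, -25, 0, 0, 34, -3.6, -12, 0, 0, 34, 0, 0, 0, 0, 34, 0, 0, 0, 0])

```text
time: 18.6
tool_pos: [0.5559, -0.3052, 0.199]
tool_rot: [3.141, 0.0, -1.222]
contact_force: [-0.3, -0.8, 0.4]
opening: 0.0345
```

```bash
python3 - <<'E'
from h import *
s,*_=wlook('w5.png',.044,.03);to(s,(.557,-.3055,.0305),-70)
E
```

```text
pose [ 0.5559 -0.3052  0.199 ] [ 3.141  0.    -1.222] t 18.6 open 0.0345 F [-0.3 -0.8  0.4]
[358, 97, 52, 42, 1657] n 113 px 389 118 rad mm 21.3 ctr [ 0.4461 -0.4064] mean [ 0.4438 -0.4062  0.0384]
[242, 156, 20, 25, 395] n 138 px 251 173 rad mm 7.0 ctr [ 0.5575 -0.3058] mean [ 0.5574 -0.3057  0.0443]
[328, 197, 27, 27, 520] zmax 0.358 [ 0.442 -0.295  0.034]
[218, 202, 20, 27, 401] n 122 px 226 222 rad mm 7.3 ctr [ 0.5646 -0.2441] mean [ 0.5644 -0.2443  0.0438]
tool shift mm [  0.7  -0.9 168.5] roll deg -0.0
```

View pics/w5.png

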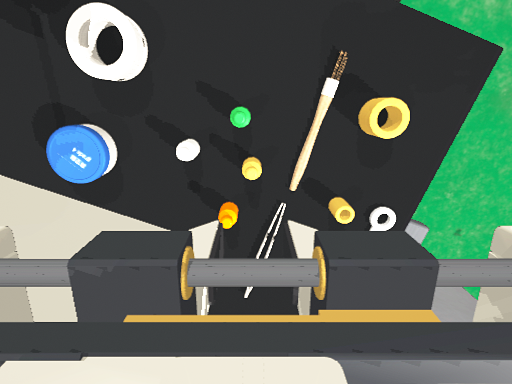

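The small brass weight is at (251,173) → (.5575,-.3058), with orange (228,215), green (240,117) and white (187,150) clear of the jaws. Grasping it.

Emit:
jog_arm(rows=[34, 1.1, -1.3, 20, 0, 34, 0, 0, 35, 0, 34, 0, 0, 35, 0, 34, 0, 0, 35, 0, 34, 0, 0, 20, 0, 34, 0, 0, 14, 0, 34, 0, 0, 8, 0, 34, 0, 0, 3, 0, 34, 0, 0, 0, 0, 22, 0, 0, 0, 0, 13, 0, 0, 0, 0, 6, 0, 0, 0, 0, 6, 0, 0, 0, 0, 6, 0, 0, 0, 0], grip_force=20)

```text
time: 20.05
tool_pos: [0.5586, -0.3057, 0.0297]
tool_rot: [-3.141, -0.001, -1.222]
contact_force: [-0.9, -0.1, 2.8]
opening: 0.0131
```

Emit:
jog_arm(rows=[6, 0, 0, -10, 0, 6, 0, 0, -25, 0, 6, 0, 0, -40, 0, 6, 0, 0, -45, 0, 6, 2, 35, -40, 0, 6, 2, 35, 0, 0, 6, 2, 35, 0, 0, 6, 2, 35, 0, 0, 6, 0, 0, 0, -8, 6, 0, 0, 0, -8, 6, 0, 0, 0, -8, 6, 0, 0, 0, -8, 6, 0, 0, 0, -8, 6, 0, 0, 0, -8, 6, 0, 0, 0, -8, 6, 0, 0, 0, -8, 6, 0, 0, 0, -8, 6, 0, 0, 0, -8])

```text
time: 21.85
tool_pos: [0.4313, -0.3597, 0.1871]
tool_rot: [-3.142, 0.0, 0.18]
contact_force: [-0.6, -0.1, -0.6]
opening: 0.013
```

Emit:
jog_arm(rows=[6, 0, 0, 0, -8, 6, 0, 0, 0, -8, 6, 0, 0, 0, -8, 6, 0, 0, 0, -8, 6, 0, 0, 0, -8, 6, 0, 0, 0, -8, 6, 0, 0, 0, -8, 6, 0, 0, 0, -8, 6, 0, 0, 0, -8, 6, 0, 0, 0, -8, 6, 0, 0, 0, -8, 6, 0, 0, 0, -8, 6, 0, 0, 0, -8, 6, 0, 0, 0, -8, 6, 0, 0, 0, -8, 6, 0, 0, 0, -8, 6, 0, 0, 0, -8, 6, 0, 0, 0, -8, 6, 0, 0, 0, -8, 6, 0, 0, 0, 0])

```text
time: 23.85
tool_pos: [0.4313, -0.3598, 0.1872]
tool_rot: [-3.141, 0.0, 2.828]
contact_force: [-0.4, 0.4, -0.6]
opening: 0.0131
```

```bash
python3 - <<'E'
from h import *
s=observe();print(s['qpos'].round(2),s['opening']);to(s,(.432,.06,.19),160);to(s,(.478,.11,.19),160)
E
```

```text
[-0.83  0.44  1.48 -0.    1.22 -2.09] 0.01305803871457247
tool shift mm [128.9 399.5  -2.8] roll deg 2.0
tool shift mm [100.5 461.3  -2.8] roll deg 2.0
```

Emit:
jog_arm(rows=[6, 12.9, 40, 0, 0, 6, 12.9, 40, 0, 0, 6, 12.9, 40, 0, 0, 6, 12.9, 40, 0, 0, 6, 12.9, 40, 0, 0, 6, 12.9, 40, 0, 0, 6, 12.9, 40, 0, 0, 6, 12.9, 40, 0, 0, 6, 12.9, 40, 0, 0, 6, 12.9, 40, 0, 0, 6, -10, 22, 0, 0, 6, -10, 22, 0, 0, 6, -8.5, 17, 0, 0, 6, 0, 0, 0, 0, 6, 0, 0, 0, 0])

```text
time: 25.35
tool_pos: [0.4781, 0.1095, 0.1866]
tool_rot: [-3.141, -0.001, 2.825]
contact_force: [-0.4, -0.3, -0.6]
opening: 0.0127
```

```bash
python3 - <<'E'
from h import *
s,r,d,c,T,P=wlook('w6.png',.2,.1)
for n,p in(('S',(.478,.11,.013)),):
    q=np.linalg.inv(T)@np.r_[p,1];print('well px',c['cx']+c['fx']*q[0]/-q[2],c['cy']+c['fy']*q[1]/q[2])
to(s,(.4775,.110,.044))
E
```

```text
pose [0.4781 0.1095 0.1866] [-3.141e+00 -1.000e-03  2.825e+00] t 25.35 open 0.0127 F [-0.4 -0.3 -0.6]
[189, 28, 285, 231, 25533] n 558 px 254 243 rad mm 9.6 ctr [0.4751 0.1113] mean [0.4764 0.11   0.2007]
well px 253.59985298843387 170.36656807083665
tool shift mm [  0.8   0.3 142.6] roll deg None
```

View pics/w6.png

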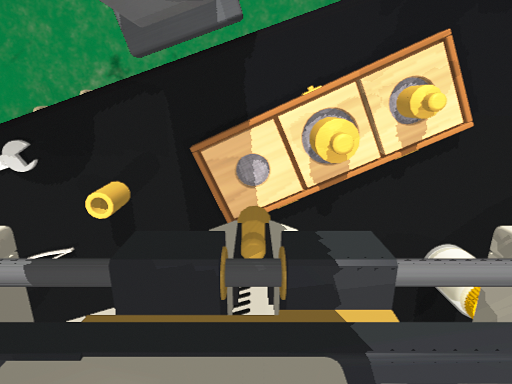

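The large and medium weights stand in their wells at (332,138) and (417,100). The small well is at (253,170), as predicted, with the small weight hanging upright above it. Lowering.

Emit:
jog_arm(rows=[6, 0.8, 0.3, 35, 0, 6, 0, 0, 35, 0, 6, 0, 0, 35, 0, 6, 0, 0, 20, 0, 6, 0, 0, 10, 0, 6, 0, 0, 5, 0, 6, 0, 0, 3, 0, 6, 0, 0, 0, 0, 6, 0, 0, 0, 0, 17, 0, 0, 0, 0, 22, 0, 0, 0, 0, 28, 0, 0, 0, 0, 36, 0, 0, 0, 0, 36, 0, 0, 0, 0, 36, 0, 0, -30, 0, 36, 0, 0, -40, 0, 36, 0, 0, -40, 0, 36, 3, 0, -30, 0, 36, 30, 0, 0, 0, 36, 0, 0, 0, 0])

```text
time: 27.4
tool_pos: [0.4443, 0.121, 0.1845]
tool_rot: [3.141, -0.0, 2.828]
contact_force: [-1.4, -0.5, 0.3]
opening: 0.0356
```

```bash
python3 - <<'E'
from h import *
s,r,d,c,T,P=wlook('w7.png',.056,.03)
s,r2,d2=snap('top');c,T=ext('top');P=cloud(c,T,d2)
for m,st,ce in blobs(r2,(15,90,90),(35,255,255)):
    p=P[m];p=p[(p[:,2]<.1)&(p[:,2]>-.1)]
    if len(p)>8: print(st.tolist(),p.mean(0).round(3),p[:,2].max().round(3))
o=np.vstack([r[:,:],cv2.resize(r2[150:260,100:430],(512,171))]);cv2.imwrite('pics/end.png',o[:,:,::-1])
E
```

```text
pose [0.4443 0.121  0.1845] [ 3.141 -0.     2.828] t 27.4 open 0.0356 F [-1.4 -0.5  0.3]
[190, 68, 278, 188, 23262] n 898 px 343 178 rad mm 100.1 ctr [0.4686 0.2053] mean [0.4632 0.2174 0.0577]
[88, 210, 45, 29, 678] zmax 0.344 [ 0.447 -0.047  0.042]
[119, 138, 20, 19, 303] [0.673 0.305 0.078] 0.098
[325, 181, 6, 7, 29] [ 0.562 -0.241  0.033] 0.047
[207, 201, 13, 20, 181] [0.5   0.079 0.019] 0.03
[345, 201, 39, 7, 186] [ 0.505 -0.348  0.004] 0.012
[123, 212, 15, 32, 230] [0.45  0.319 0.018] 0.045
[255, 217, 13, 14, 134] [ 0.458 -0.052  0.022] 0.052
[378, 216, 20, 18, 258] [ 0.444 -0.408  0.02 ] 0.043
[342, 222, 12, 10, 96] [ 0.442 -0.296  0.016] 0.04
```

View pics/end.png

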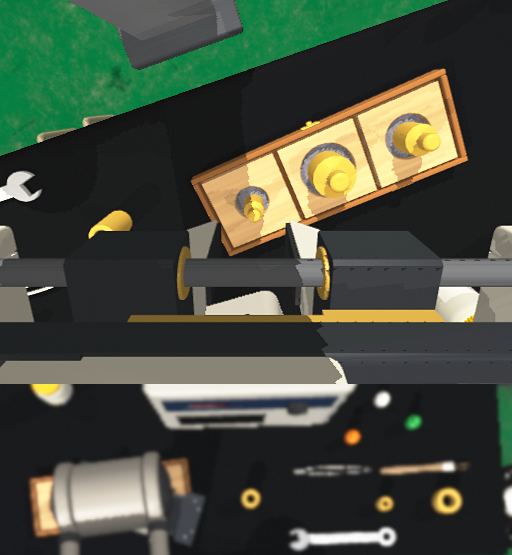

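All three weights stand in their wells: small (254,203), large (330,172), medium (411,136). The bushes haven't moved. One numeric check of the knob-top heights, then hand in.

```bash
python3 - <<'E'
from h import *
from cell import hand_in
s,r,d=snap('wrist');c,T=ext('wrist',s);P=cloud(c,T,d)
ok=True
for n,x,y,z in(('L',.4675,.1995,.069),('M',.458,.2892,.063),('S',.4777,.1097,.057)):
    q=P[(np.hypot(P[:,:,0]-x,P[:,:,1]-y)<.018)&(P[:,:,2]<.1)&(P[:,:,2]>.025)]
    h=np.percentile(q[:,2],98);t=q[q[:,2]>h-.004]
    print(n,'top z',h.round(4),'exp',z,'ctr',t.mean(0).round(4));ok&=abs(h-z)<.004
print(s['time'],ok)
if ok: print(hand_in())
E
```

```text
L top z 0.0712 exp 0.069 ctr [0.467  0.1983 0.0697]
M top z 0.0649 exp 0.063 ctr [0.4577 0.2881 0.0636]
S top z 0.059 exp 0.057 ctr [0.4783 0.11   0.0577]
27.5 True
the job is handed in; nothing more can be done
None
```

I put the three brass weights back in their wells by the knob, in the order large, medium, small, and handed the job in at about 27.5 s of robot time.

- **Seating:** the final wrist view shows each weight upright in its own well. The knob centres are within about 1–2 mm of the measured well centres. The knob tops read 2 mm above the expected heights, the same for all three, which is within the stated calibration.
- **Everything else:** the bushes were at their original positions to within a few mm in the last pictures. The orange, green and white look-alikes and the tools look undisturbed, and I saw no unexpected forces. In the final top view the arm hid the case, so the seating check rests on the wrist camera alone. No check failed or disagreed.

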